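# Dial the code into the sample lock box and push its cover open

## Task

Unlock the white and blue sample box: first turn the left dial until its orange pointer stands at the middle of the yellow mark, then the right dial until its orange pointer stands at the middle of the green mark. Then push the sliding cover by its black bar fully open, towards the dials, as far as it goes; leave the dials on the code and do not disturb the other things on the cart.

Things in the scene. Friction and masses are not known exactly. Their poses are not given: they have to be found in the camera images.
- lockbox: Sample lock box, fixed to the cart, 168 x 160 mm. Origin under its middle on the cart top; x points from push bar to dials (away from the robot), y left. Far half (x 2 to 82 mm): white lock housing, top at z = 50 mm with two dials side by side; near half (x -86 to 2 mm): blue tray under the sliding cover; rails beside it reach z = 44 mm.
- left_dial (a joint): Left combination dial. Value in rad: 0 = pointer along the lockbox's +x, growing counter-clockwise seen from above; range -2.6 to 2.6. It stays where left (friction 0.05 N m, no detents). Coloured marks on the panel round it, 13 mm wide (0.2 rad either side of the middle): red at +1.5, yellow +0.5, green -0.5, blue -1.5. Its code is the yellow mark (+0.5).
- right_dial (a joint): Right combination dial. Value in rad: 0 = pointer along the lockbox's +x, growing counter-clockwise seen from above; range -2.6 to 2.6. It stays where left (friction 0.05 N m, no detents). Coloured marks on the panel round it, 13 mm wide (0.2 rad either side of the middle): red at +1.5, yellow +0.5, green -0.5, blue -1.5. Its code is the green mark (-0.5).
- left_dial_axis (a point): On the left dial's vertical axis, at x +40, y +40 mm in the lockbox frame, z = 59 mm: top of its black disc, 56 mm across. On the disc stands a grey fin, centred on the axis, 54 mm long, 10 mm thick, 25 mm high; its pointer end is orange. Push the fin sideways on its flank near an end, or pinch it.
- right_dial_axis (a point): On the right dial's vertical axis, at x +40, y -40 mm in the lockbox frame, z = 59 mm: top of its black disc, 56 mm across. On the disc stands a grey fin, centred on the axis, 54 mm long, 10 mm thick, 25 mm high; its pointer end is orange. Push the fin sideways on its flank near an end, or pinch it.
- left_dial_tip (a point): Top of the orange pointer end of the left dial's fin, 27 mm from the dial's axis, z = 84 mm.
- right_dial_tip (a point): Top of the orange pointer end of the right dial's fin, 27 mm from the dial's axis, z = 84 mm.
- cover (a joint): Aluminium sliding cover (82 x 142 mm, top at z = 40 mm). Value in m: 0 = shut, 0.045 = fully open at the stop; grows along the lockbox's +x as it slides under the lock housing. Blocked after 3 mm unless both pointers are within about 0.22 rad of their code. Friction about 1.5 N; it stays where left.
- push_bar (a point): Centre of the black upright bar on the cover: 10 mm (x) by 80 mm (y) by 24 mm high (z 40 to 64 mm), at x = -56 mm in the lockbox frame when shut. Push on its near face, towards the lockbox's +x; open, it stands at x = -11 mm.
- tube_cutter: Bystander: tube cutter with a red end, 78 mm long, 16 mm high, lying just behind the lock box.
- reagent_bottle: Bystander: clear bottle with a blue cap, 56 mm across, 106 mm high, at the front left.
- timer: Bystander: white countdown timer, 62 x 62 x 18 mm, at the front left.
- blue_tape_roll: Bystander: roll of blue tape lying flat, 72 mm across, 24 mm high, at the left.
- pen_black: Bystander: black pen lying in front of the laptop, 143 mm long.
- pen_blue: Bystander: blue pen lying near the front edge, 143 mm long.

How it is judged (in metres and radians):
On the way, in this order (a step that is already met when the one before it is completed fails the run):
1. the left dial is on yellow while the right one is not yet on its code (value of joint left_dial between 0.28 and 0.72 rad and not (value of joint right_dial between -0.72 and -0.28 rad)), for 0.2 s.
2. both dials are on their code, the cover still shut (value of joint left_dial between 0.28 and 0.72 rad and value of joint right_dial between -0.72 and -0.28 rad and value of joint cover below 0.008 m), for 0.2 s.
3. the cover is pushed open (value of joint cover above 0.038 m), for 0.2 s.
At the end, for the whole second after the job is handed in: Left dial within 0.22 rad of yellow (+0.5), right dial within 0.22 rad of green (-0.5), cover open by more than 38 of its 45 mm, all three at rest (value of joint left_dial between 0.28 and 0.72 rad and value of joint right_dial between -0.72 and -0.28 rad and value of joint cover above 0.038 m and velocity of joint left_dial between -0.05 and 0.05 rad/s and velocity of joint right_dial between -0.05 and 0.05 rad/s and velocity of joint cover between -0.005 and 0.005 m/s); the robot touches nothing.
It fails at once if a bystander (tube cutter, bottle, timer, tape roll or a pen) is moved more than 25 mm (distance of any of tube_cutter, reagent_bottle, timer, blue_tape_roll, pen_black, pen_blue from where it was at the start of the episode above 0.025 m).
It also fails if it takes over 64 s, if anything falls off the work surface, if the arm or the gripper's body presses on something with over 40 N, if the wrist force passes 120 N, or if a joint passes its speed limit or range.

## Robot

A 6-joint arm with a two-finger parallel gripper is mounted at the origin on a cart in front of the work surface, level with it; the furniture and walls round the work are solid. World frame = base frame: x ahead of the robot, y to its left, z up, the work surface at z = 0. Lengths are in m, angles in degrees, forces in N, time in s.
With the tool pointing down it reaches from about 0.35 to 0.875 m from the base axis. Payload 4.2 kg.
Tool frame: the origin (TCP) lies on the centre line of the jaws, within the pads' length; the fingertips stand 19 mm ahead of it and the grasp point (between the pads) is the TCP; x points along the fingers, y is the direction in which the jaws open and shut, and the axes are right-handed (so a half turn about x gives the same grasp; the last joint's range is limited). The gripper opens to 87 mm and grips with 3 to 60 N. Pads are 19 mm wide; open, the fingers measure 117 mm over their backs; the gripper's body (75 mm by 190 mm) begins 51 mm behind the grasp point.
Start: joints at [-60.126, 22.042, 0.453, 0, -68.411, -14.817], TCP at [0.162, -0.604, 0.242] pointing down, gripper open.
Joint ranges: [-179.83, 179.83], [-69.29, 118.12], [-61.27, 80.66], [-181.25, 117.63], [-171.15, -9.14], [-177.46, 177.46]. Speed limits (degrees/s): [159.86, 159.86, 180, 180, 180, 180].

## Interface

Orientations are given as a 3x3 rotation matrix whose columns are the frame's x, y, z axes.
In Python, from station import r, viewer, job, spotter gives the robot as it stands.
- The arm moves only by the tool play_rows, never from a script. Its argument "commands" is a list of rows, each an object of numbers: "fingers": the gripper command: -1 is fully open, 1 is shut, values between are in proportion; "tx", "ty", "tz": the shift along the tool's x, y, z normalised to -1 to 1, where 1 is 750 mm; "ax", "ay", "az": the turn, a rotation vector about the tool's x, y, z normalised to -1 to 1, where 1 is pi rad. In form: [{"fingers": .., "tx": .., "ty": .., "tz": .., "ax": .., "ay": .., "az": ..}, ...]. A call has 1 to 5 rows; each row is the pose to reach, as a shift and turn from the pose commanded when the call began, along the tool's axes at that moment, turning the shorter way round; what a row does not reach only later rows make up. A row lasts 1/12 s, in which the tool goes at most 41.7 mm and 7.16 degrees, less where a joint would pass 70% of its speed; a pose out of reach is approached as far as the arm can. A call with a number of a shift or a turn outside -1 to 1 is refused whole. A call with a gripper value outside its range is refused whole. The fingers move at their own pace and stop on an object; the grip force is fixed at half the most. Time passes only in rows, so rows that repeat a pose let the fingers close. It gives the time, the measured TCP pose, the force and the opening at its end, in the units of the state.
- r.sense(): the state, without advancing time (a new reading comes with each control period).
- viewer.capture(name): name is "scene" or "top" or "wrist"; returns a dict with "image" (480x640x3 uint8, red, green, blue), "fx", "fy", "cx", "cy" (pixels), "R" (3x3) and "t" (3): a world point X has camera coordinates R X + t; the wrist camera has in their place "mount" (4x4, takes a point from camera to tool coordinates, whose origin is the TCP and whose axes are the tool frame's). Camera axes: x right, y down, z forward; pixel columns grow to the right and rows downward; lengths in m; the calibration is good to about 2 mm. A picture is of the moment at which its call begins: read the wrist's pose just before it. There is no depth.
- job.finish_job(): hands the job in, once; it reports no verdict.
Trained networks look in a picture, given as the dict that the camera call returned (one of the last four; its "shot" number tells which), for a name from the list of things; names that differ only in an ending like _2 or _b are one class to them, and where a whole thing is asked for, a point or a joint stands for the part that bears it (a point fixed in the world has none). Each returns a list of dicts, best first, with "score" (0 to 1); they miss things now and then, are a little off and sometimes report something else, mostly with a low value. They report only what shows in the picture. A call takes as long as a camera call.
- spotter.find_in(name, picture): "uv" ([column, row] in pixels, amid what is visible of it).
- spotter.silhouettes(name, picture): "region" (480x640 bool, what is visible of it) and "uv" ([column, row] in pixels, amid what is visible of it).
The state is a dict: "time_s": time; "joints": joint angles; "joint_velocities": joint speeds; "effort": joint torques, N m; "tcp_pos": TCP position; "ee_rot": TCP orientation; "wrist_force": force on the tool from outside, world axes, zero at the start; "moment": the same for the moment, N m; "gripper_width": opening from 0.0 (shut) to 1.0 (fully open).
Only numpy, scipy, OpenCV 4.12 (cv2) and the standard library are available. Lean on these libraries where they do the work, as an engineer would, in place of code of your own. Each camera call takes 0.05 s, during which the arm holds its last target. There are 200 camera calls.

## Working session

There is one attempt and no reset: what is moved stays moved. The work goes in short steps, Python scripts to look and compute and a tool call to move; the robot and the scene stay as the last step left them, time stands still between calls to the robot, and variables do not carry over. Pictures are saved under pics/ and viewed, about 8 in all and at most 12, crops included, and the job is handed in when it is done.

Besides the shell and the picture viewer there is one more tool, called after ">>>" by a JSON object that holds its "op" and its "data", one argument or row to a line. play_rows: Moves the arm, as the interface text tells. Its arguments: {"type":"object","properties":{"commands":{"type":"array"}},"required":["commands"]}

```bash
mkdir -p pics; ls
cat > h.py <<'E'
import numpy as np,cv2
from station import r,viewer,job,spotter
def ray(p,uv):
    d=p['R'].T@np.array([(uv[0]-p['cx'])/p['fx'],(uv[1]-p['cy'])/p['fy'],1.]);c=-p['R'].T@p['t'];return c,d
def atz(p,uv,z):
    c,d=ray(p,uv);return c+d*(z-c[2])/d[2]
def proj(p,X):
    q=p['R']@np.array(X)+p['t'];return np.array([p['fx']*q[0]/q[2]+p['cx'],p['fy']*q[1]/q[2]+p['cy']])
def save(p,n): cv2.imwrite('pics/'+n,p['image'][:,:,::-1])
E
python3 - <<'E'
from h import *
s=r.sense();print(s['tcp_pos'],s['ee_rot'],s['time_s'],s['gripper_width'])
for n in ['top','scene']:
    p=viewer.capture(n);save(p,n+'0.png');print(n,-p['R'].T@p['t'])
    for k,z in [('left_dial_axis',.059),('right_dial_axis',.059),('left_dial_tip',.084),('right_dial_tip',.084),('push_bar',.052),('lockbox',.03)]:
        for f in spotter.find_in(k,p)[:2]: print(k,np.round(f['score'],2),np.round(f['uv']),np.round(atz(p,f['uv'],z),3))
E
```

```text
pics
[ 0.16225877 -0.60298451  0.24045119] [[-6.26878410e-04 -2.59641612e-01  9.65704841e-01]
 [ 2.08586555e-03  9.65702591e-01  2.59642361e-01]
 [-9.99997628e-01  2.17709465e-03 -6.38006100e-05]] 0.0 0.9990573273987428
top [0.31422907 0.01538037 1.09068793]
left_dial_axis 0.79 [413. 236.] [ 0.554 -0.166  0.059]
right_dial_axis 0.8 [452. 234.] [ 0.55  -0.236  0.059]
left_dial_tip 0.93 [407. 236.] [ 0.548 -0.151  0.084]
right_dial_tip 0.96 [453. 233.] [ 0.545 -0.232  0.084]
right_dial_tip 0.4 [436. 282.] [ 0.462 -0.188  0.084]
push_bar 0.73 [435. 281.] [ 0.469 -0.193  0.052]
push_bar 0.4 [423. 199.] [ 0.624 -0.196  0.052]
lockbox 0.98 [432. 261.] [ 0.51  -0.198  0.03 ]
scene [0.15173162 0.84897764 0.51851153]
left_dial_axis 0.66 [343. 216.] [ 0.56  -0.172  0.059]
left_dial_axis 0.24 [340. 326.] [0.404 0.216 0.059]
right_dial_axis 0.56 [361. 200.] [ 0.562 -0.284  0.059]
left_dial_tip 0.98 [343. 218.] [ 0.534 -0.107  0.084]
right_dial_tip 0.88 [356. 202.] [ 0.545 -0.205  0.084]
lockbox 0.82 [364. 232.] [ 0.514 -0.178  0.03 ]
```

Run:
```python
import cv2
a=cv2.imread('pics/top0.png')[170:320,340:540]
cv2.imwrite('pics/top0c.png',cv2.resize(a,(800,600),interpolation=cv2.INTER_CUBIC))
```

```text
(no output)
```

View pics/top0c.png

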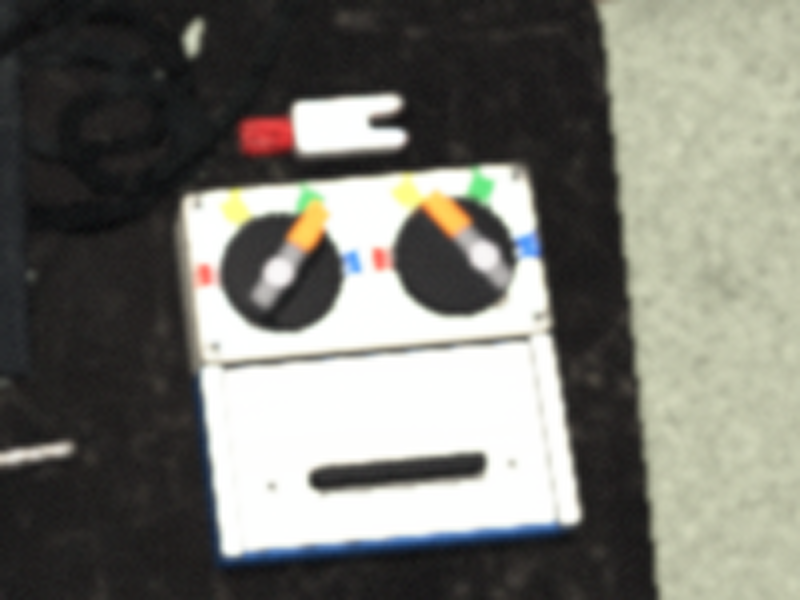

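View pics/scene0.png

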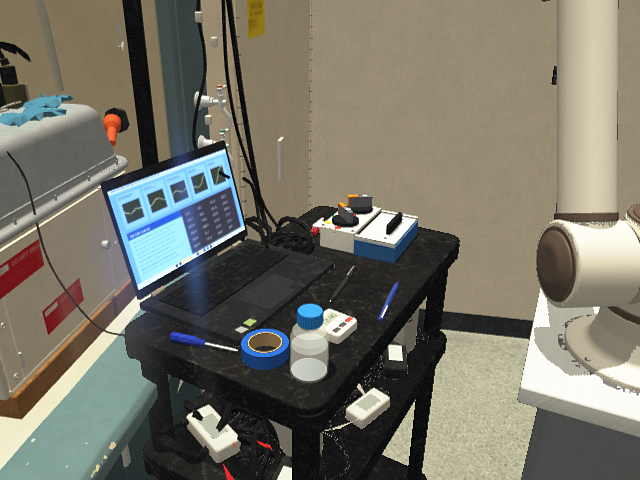

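Top crop: the left pointer (tip ~ (318,207)) is near green and the right one (tip ~ (430,197)) near yellow. The box is turned about 5°, and the cutter lies 15+ mm behind it. I'll fit the box pose.

```bash
cat >> h.py <<'E'
def box(q,P):
    c,s=np.cos(q[2]),np.sin(q[2]);return np.array([q[0]+c*P[0]-s*P[1],q[1]+s*P[0]+c*P[1],P[2]])
E
python3 - <<'E'
from h import *
from scipy.optimize import least_squares
p=viewer.capture('top')
M=[(82,80,50),(82,-80,50),(2,-80,50),(2,80,50),(40,40,59),(40,-40,59),(-56,40,64),(-56,-40,64)]
U=[(185,195),(527,165),(550,325),(195,362),(282,270),(456,255),(312,474),(486,460)]
U=[np.array(u)/4+[340,170]-.4 for u in U]
f=lambda q:np.concatenate([proj(p,box(q,np.array(m)/1000))-u for m,u in zip(M,U)])
o=least_squares(f,[.51,-.2,.08]);q=o.x;print(q,np.round(o.fun.reshape(-1,2),1))
for n,y,t,e in [('L',.04,(318,203),(262,302)),('R',-.04,(430,196),(505,285))]:
    a=box(q,(.04,y,.084))
    T=atz(p,np.array(t)/4+[340,170]-.4,.084); E=atz(p,np.array(e)/4+[340,170]-.4,.084)
    d=T-a; d2=T-E; print(n,a,T,np.linalg.norm(d),np.arctan2(d[1],d[0])-q[2],np.arctan2(d2[1],d2[0])-q[2])
print(box(q,(-.056,0,.052)))
E
```

```text
[ 0.51200931 -0.19857323 -0.02479142] [[-0.7 -0.4]
 [-0.7 -0.3]
 [ 0.   1.5]
 [ 1.7 -0.1]
 [-0.1 -0.3]
 [-0.1 -0.4]
 [-0.6  0.2]
 [ 0.5 -0.3]]
L [ 0.55298857 -0.15957708  0.084     ] [ 0.57540452 -0.17603234  0.084     ] 0.027807376323900828 -0.6084475821652412 -0.6158607383052174
R [ 0.55100546 -0.23955249  0.084     ] [ 0.57290013 -0.22638371  0.084     ] 0.025549819962055846 0.5662840666653227 0.5617668692941314
[ 0.45602652 -0.19718505  0.052     ]
```

Add to h.py:
```python
def plan(xyz,yaw):  # yaw deg = world direction of tool y, tool pointing down
    from scipy.spatial.transform import Rotation as Ro
    s=r.sense();R0=np.array(s['ee_rot']);a=np.radians(yaw);y=np.array([np.cos(a),np.sin(a),0]);x=np.array([0,0,-1.])
    R1=np.stack([x,y,np.cross(x,y)],1)
    t=R0.T@(np.array(xyz)-s['tcp_pos'])/.75;w=Ro.from_matrix(R0.T@R1).as_rotvec()/np.pi
    print('t',s['time_s'],'pos',np.round(s['tcp_pos'],4),'F',np.round(s['wrist_force'],1),'w',round(s['gripper_width'],3),'mv',np.round(t,4),'rot',np.round(w,4))
```

```text
(no output)
```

>>> {"op": "play_rows", "data": {
  "commands": [
    {"fingers":0,"tx":0.067,"ty":0.435,"tz":0.657,"ax":0.1,"ay":0,"az":0},
    {"fingers":0,"tx":0.067,"ty":0.435,"tz":0.657,"ax":0.2856,"ay":0,"az":0},
    {"fingers":0,"tx":0.067,"ty":0.435,"tz":0.657,"ax":0.2856,"ay":0,"az":0},
    {"fingers":0,"tx":0.067,"ty":0.435,"tz":0.657,"ax":0.2856,"ay":0,"az":0},
    {"fingers":0,"tx":0.067,"ty":0.435,"tz":0.657,"ax":0.2856,"ay":0,"az":0}
  ]
}}

```text
time_s: 1.17
tcp_pos: [0.2906, -0.4586, 0.2253]
ee_rot: [[0.0, 0.315, 0.949], [-0.0, 0.949, -0.315], [-1.0, -0.0, 0.0]]
wrist_force: [1.2, 0.1, 0.4]
gripper_width: 0.711
```

```bash
python3 -c "
from h import *
plan((.553,-.1596,.19),53.6)"
```

```text
t 1.1667 pos [ 0.2906 -0.4586  0.2253] F [1.2 0.1 0.4] w 0.711 mv [0.0471 0.4886 0.2064] rot [0.1002 0.0002 0.    ]
```

>>> {"op": "play_rows", "data": {
  "commands": [
    {"fingers":0,"tx":0.047,"ty":0.489,"tz":0.206,"ax":0.1,"ay":0,"az":0},
    {"fingers":0,"tx":0.047,"ty":0.489,"tz":0.206,"ax":0.1,"ay":0,"az":0},
    {"fingers":0,"tx":0.047,"ty":0.489,"tz":0.206,"ax":0.1,"ay":0,"az":0},
    {"fingers":0,"tx":0.047,"ty":0.489,"tz":0.206,"ax":0.1,"ay":0,"az":0},
    {"fingers":0,"tx":0.047,"ty":0.489,"tz":0.206,"ax":0.1,"ay":0,"az":0}
  ]
}}

```text
time_s: 1.58
tcp_pos: [0.4207, -0.3084, 0.208]
ee_rot: [[0.001, 0.588, 0.809], [-0.0, 0.809, -0.588], [-1.0, 0.0, 0.001]]
wrist_force: [0.6, -0.2, 0.4]
gripper_width: 0.506
```

```bash
python3 -c "
from h import *
plan((.553,-.1596,.19),53.6)"
```

```text
t 1.5833 pos [ 0.4207 -0.3084  0.208 ] F [ 0.6 -0.2  0.4] w 0.506 mv [0.0241 0.2642 0.0259] rot [ 0.0021  0.0003 -0.0001]
```

>>> {"op": "play_rows", "data": {
  "commands": [
    {"fingers":0,"tx":0.024,"ty":0.264,"tz":0.026,"ax":0.001,"ay":0,"az":0},
    {"fingers":0,"tx":0.024,"ty":0.264,"tz":0.026,"ax":0.001,"ay":0,"az":0},
    {"fingers":0,"tx":0.024,"ty":0.264,"tz":0.026,"ax":0.001,"ay":0,"az":0},
    {"fingers":0,"tx":0.024,"ty":0.264,"tz":0.026,"ax":0.001,"ay":0,"az":0},
    {"fingers":0,"tx":0.024,"ty":0.264,"tz":0.026,"ax":0.001,"ay":0,"az":0}
  ]
}}

```text
time_s: 2.0
tcp_pos: [0.5537, -0.159, 0.1897]
ee_rot: [[0.001, 0.589, 0.808], [-0.0, 0.808, -0.589], [-1.0, 0.0, 0.001]]
wrist_force: [0.3, -0.9, 0.7]
gripper_width: 0.5
```

>>> {"op": "play_rows", "data": {
  "commands": [
    {"fingers":0,"tx":0,"ty":0,"tz":0,"ax":0,"ay":0,"az":0},
    {"fingers":0,"tx":0,"ty":0,"tz":0,"ax":0,"ay":0,"az":0}
  ]
}}

```text
time_s: 2.17
tcp_pos: [0.5528, -0.1598, 0.1892]
ee_rot: [[-0.001, 0.588, 0.809], [-0.0, 0.809, -0.588], [-1.0, -0.0, -0.001]]
wrist_force: [0.3, -0.4, 0.8]
gripper_width: 0.501
```

```bash
cat >> h.py <<'E'
def wrist():
    s=r.sense();p=viewer.capture('wrist');m=np.array(p['mount']);T=np.eye(4);T[:3,:3]=s['ee_rot'];T[:3,3]=s['tcp_pos'];C=T@m
    p['R']=C[:3,:3].T;p['t']=-C[:3,:3].T@C[:3,3];return p
E
python3 - <<'E'
from h import *
q=[.5120,-.1986,-.0248]
plan((.553,-.1596,.19),53.6)
p=wrist();print('cam',-p['R'].T@p['t'])
for k,z in [('left_dial_axis',.059),('right_dial_axis',.059),('left_dial_tip',.084),('right_dial_tip',.084),('push_bar',.052)]:
    for f in spotter.find_in(k,p)[:1]: print(k,np.round(f['score'],2),np.round(f['uv']),np.round(atz(p,f['uv'],z),3))
im=p['image'].copy()
for P in [(82,80,50),(82,-80,50),(2,-80,50),(2,80,50),(40,40,84),(40,-40,84),(40+27*np.cos(.61),40-27*np.sin(.61),84),(40+27*np.cos(.56),-40+27*np.sin(.56),84)]:
    u=proj(p,box(q,np.array(P)/1000));cv2.drawMarker(im,tuple(int(v) for v in u),(255,0,255),0,14,1)
p['image']=im;save(p,'w1.png')
E
```

```text
t 2.1667 pos [ 0.5528 -0.1598  0.1892] F [ 0.3 -0.4  0.8] w 0.501 mv [-0.0011  0.0004  0.    ] rot [ 0.0021 -0.0002  0.0002]
cam [ 0.49208038 -0.11504219  0.3325297 ]
left_dial_axis 0.75 [323. 239.] [ 0.553 -0.161  0.059]
right_dial_axis 0.67 [228. 288.] [ 0.542 -0.237  0.059]
left_dial_tip 0.84 [323. 238.] [ 0.547 -0.157  0.084]
right_dial_tip 0.7 [229. 286.] [ 0.537 -0.225  0.084]
push_bar 0.64 [214. 164.] [ 0.469 -0.191  0.052]
```

View pics/w1.png

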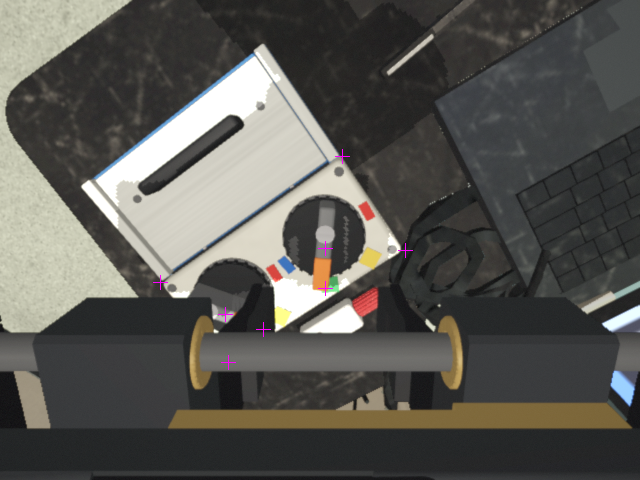

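Wrist view: the fin spans (325,203)-(322,290), in line with the tool z, and the projected axis and tip match it within a few px. Next I lower and pinch.

>>> {"op": "play_rows", "data": {
  "commands": [
    {"fingers":0,"tx":0.05,"ty":0,"tz":0,"ax":0,"ay":0,"az":0},
    {"fingers":0,"tx":0.09,"ty":0,"tz":0,"ax":0,"ay":0,"az":0},
    {"fingers":0,"tx":0.12,"ty":0,"tz":0,"ax":0,"ay":0,"az":0},
    {"fingers":0,"tx":0.14,"ty":0,"tz":0,"ax":0,"ay":0,"az":0},
    {"fingers":0,"tx":0.14,"ty":0,"tz":0,"ax":0,"ay":0,"az":0}
  ]
}}

```text
time_s: 2.88
tcp_pos: [0.549, -0.1619, 0.0814]
ee_rot: [[-0.007, 0.592, 0.806], [0.001, 0.806, -0.592], [-1.0, -0.004, -0.006]]
wrist_force: [-1.1, -0.2, 0.4]
gripper_width: 0.498
```

>>> {"op": "play_rows", "data": {
  "commands": [
    {"fingers":1,"tx":0,"ty":0,"tz":0,"ax":0,"ay":0,"az":0},
    {"fingers":1,"tx":0,"ty":0,"tz":0,"ax":0,"ay":0,"az":0},
    {"fingers":1,"tx":0,"ty":0,"tz":0,"ax":0,"ay":0,"az":0},
    {"fingers":1,"tx":0,"ty":0,"tz":0,"ax":0,"ay":0,"az":0},
    {"fingers":1,"tx":0,"ty":0,"tz":0,"ax":0,"ay":0,"az":0}
  ]
}}

```text
time_s: 3.3
tcp_pos: [0.5524, -0.1614, 0.0859]
ee_rot: [[0.002, 0.59, 0.807], [-0.0, 0.807, -0.59], [-1.0, 0.001, 0.002]]
wrist_force: [0.9, -0.2, -0.3]
gripper_width: 0.207
```

>>> {"op": "play_rows", "data": {
  "commands": [
    {"fingers":1,"tx":0,"ty":0,"tz":0,"ax":0,"ay":0,"az":0},
    {"fingers":1,"tx":0,"ty":0,"tz":0,"ax":0,"ay":0,"az":0},
    {"fingers":1,"tx":0,"ty":0,"tz":0,"ax":0,"ay":0,"az":0},
    {"fingers":1,"tx":0,"ty":0,"tz":0,"ax":0,"ay":0,"az":0},
    {"fingers":1,"tx":0,"ty":0,"tz":0,"ax":0,"ay":0,"az":0}
  ]
}}

```text
time_s: 3.72
tcp_pos: [0.5523, -0.1613, 0.0854]
ee_rot: [[0.001, 0.59, 0.807], [-0.0, 0.807, -0.59], [-1.0, 0.0, 0.001]]
wrist_force: [-1.6, 1.2, 5.4]
gripper_width: 0.112
```

```bash
python3 -c "
from h import *
plan((.553,-.1596,.0845),117.2)"
```

```text
t 3.7167 pos [ 0.5523 -0.1613  0.0854] F [-1.6  1.2  5.4] w 0.112 mv [ 0.0013  0.0024 -0.0006] rot [-3.521e-01  3.000e-04  0.000e+00]
```

>>> {"op": "play_rows", "data": {
  "commands": [
    {"fingers":1,"tx":0,"ty":0,"tz":0,"ax":-0.03,"ay":0,"az":0},
    {"fingers":1,"tx":0,"ty":0,"tz":0,"ax":-0.06,"ay":0,"az":0},
    {"fingers":1,"tx":0,"ty":0,"tz":0,"ax":-0.09,"ay":0,"az":0},
    {"fingers":1,"tx":0,"ty":0,"tz":0,"ax":-0.12,"ay":0,"az":0},
    {"fingers":1,"tx":0,"ty":0,"tz":0,"ax":-0.15,"ay":0,"az":0}
  ]
}}

```text
time_s: 4.13
tcp_pos: [0.5523, -0.1614, 0.0854]
ee_rot: [[0.001, 0.155, 0.988], [-0.0, 0.988, -0.155], [-1.0, -0.0, 0.001]]
wrist_force: [-1.5, 1.1, 5.9]
gripper_width: 0.115
```

>>> {"op": "play_rows", "data": {
  "commands": [
    {"fingers":1,"tx":0,"ty":0,"tz":0,"ax":-0.03,"ay":0,"az":0},
    {"fingers":1,"tx":0,"ty":0,"tz":0,"ax":-0.06,"ay":0,"az":0},
    {"fingers":1,"tx":0,"ty":0,"tz":0,"ax":-0.09,"ay":0,"az":0},
    {"fingers":1,"tx":0,"ty":0,"tz":0,"ax":-0.12,"ay":0,"az":0},
    {"fingers":1,"tx":0,"ty":0,"tz":0,"ax":-0.15,"ay":0,"az":0}
  ]
}}

```text
time_s: 4.55
tcp_pos: [0.5522, -0.1615, 0.0854]
ee_rot: [[0.001, -0.31, 0.951], [-0.0, 0.951, 0.31], [-1.0, -0.001, 0.001]]
wrist_force: [-0.6, 0.6, 4.2]
gripper_width: 0.113
```

>>> {"op": "play_rows", "data": {
  "commands": [
    {"fingers":1,"tx":0,"ty":0,"tz":0,"ax":-0.03,"ay":0,"az":0},
    {"fingers":1,"tx":0,"ty":0,"tz":0,"ax":-0.052,"ay":0,"az":0},
    {"fingers":1,"tx":0,"ty":0,"tz":0,"ax":-0.052,"ay":0,"az":0},
    {"fingers":1,"tx":0,"ty":0,"tz":0,"ax":-0.052,"ay":0,"az":0}
  ]
}}

```text
time_s: 4.88
tcp_pos: [0.5523, -0.1615, 0.0854]
ee_rot: [[0.001, -0.457, 0.889], [-0.0, 0.889, 0.457], [-1.0, -0.001, 0.001]]
wrist_force: [-0.2, 1.1, 5.4]
gripper_width: 0.111
```

```bash
python3 -c "
from h import *
plan((.553,-.1596,.0845),117.2)"
```

```text
t 4.8833 pos [ 0.5523 -0.1615  0.0854] F [-0.2  1.1  5.4] w 0.111 mv [0.0013 0.0019 0.002 ] rot [0.0001 0.0002 0.0003]
```

>>> {"op": "play_rows", "data": {
  "commands": [
    {"fingers":0,"tx":0,"ty":0,"tz":0,"ax":0,"ay":0,"az":0},
    {"fingers":0,"tx":0,"ty":0,"tz":0,"ax":0,"ay":0,"az":0},
    {"fingers":0,"tx":0,"ty":0,"tz":0,"ax":0,"ay":0,"az":0},
    {"fingers":0,"tx":0,"ty":0,"tz":0,"ax":0,"ay":0,"az":0},
    {"fingers":0,"tx":-0.04,"ty":0,"tz":0,"ax":0,"ay":0,"az":0}
  ]
}}

```text
time_s: 5.3
tcp_pos: [0.5477, -0.1608, 0.1091]
ee_rot: [[-0.013, -0.455, 0.89], [0.002, 0.89, 0.455], [-1.0, 0.008, -0.011]]
wrist_force: [0.2, -0.1, 0.1]
gripper_width: 0.405
```

```bash
python3 -c "
from h import *
plan((.551,-.2405,.19),120.8)"
```

```text
t 5.3 pos [ 0.5477 -0.1608  0.1091] F [ 0.2 -0.1  0.1] w 0.405 mv [-0.1082 -0.0958 -0.0456] rot [-0.0207 -0.0034 -0.0026]
```

>>> {"op": "play_rows", "data": {
  "commands": [
    {"fingers":0,"tx":-0.05,"ty":0,"tz":0,"ax":0,"ay":0,"az":0},
    {"fingers":0,"tx":-0.1,"ty":-0.02,"tz":-0.01,"ax":0,"ay":0,"az":0},
    {"fingers":0,"tx":-0.1,"ty":-0.093,"tz":-0.05,"ax":-0.02,"ay":0,"az":0},
    {"fingers":0,"tx":-0.1,"ty":-0.093,"tz":-0.05,"ax":-0.02,"ay":0,"az":0},
    {"fingers":0,"tx":-0.1,"ty":-0.093,"tz":-0.05,"ax":-0.02,"ay":0,"az":0}
  ]
}}

```text
time_s: 5.72
tcp_pos: [0.5502, -0.2436, 0.1901]
ee_rot: [[0.001, -0.508, 0.861], [-0.001, 0.861, 0.508], [-1.0, -0.001, 0.001]]
wrist_force: [0.5, 0.6, -1.9]
gripper_width: 0.495
```

>>> {"op": "play_rows", "data": {
  "commands": [
    {"fingers":0,"tx":0,"ty":0,"tz":0,"ax":0,"ay":0,"az":0},
    {"fingers":0,"tx":0,"ty":0,"tz":0,"ax":0,"ay":0,"az":0}
  ]
}}

```text
time_s: 5.88
tcp_pos: [0.55, -0.2403, 0.189]
ee_rot: [[-0.001, -0.511, 0.859], [0.001, 0.859, 0.511], [-1.0, 0.001, -0.001]]
wrist_force: [0.0, 0.2, -0.5]
gripper_width: 0.498
```

Run:
```python
from h import *
q=[.5120,-.1986,-.0248]
plan((.551,-.2405,.084),120.8)
p=wrist()
im=p['image'].copy()
for P in [(82,80,50),(2,-80,50),(2,80,50),(40,40,84),(40,-40,84),(40+27*np.cos(.5),40+27*np.sin(.5),84),(40+27*np.cos(.56),-40+27*np.sin(.56),84),(40-27*np.cos(.56),-40-27*np.sin(.56),84),(40-27*np.cos(.5),40-27*np.sin(.5),84)]:
    u=proj(p,box(q,np.array(P)/1000));cv2.drawMarker(im,tuple(int(v) for v in u),(255,0,255),0,14,1)
p['image']=im;save(p,'w2.png')
```

```text
t 5.8833 pos [ 0.55   -0.2403  0.189 ] F [ 0.   0.2 -0.5] w 0.498 mv [ 0.14   -0.0011  0.0011] rot [-0.0003 -0.0003 -0.0004]
```

View pics/w2.png

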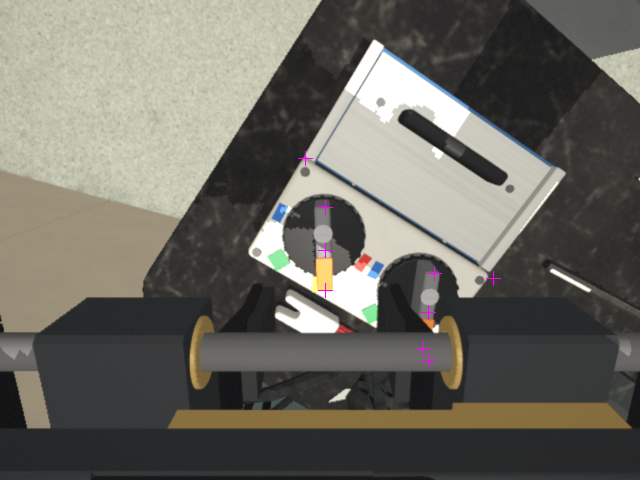

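Wrist view: the right fin runs from (322,200) to (324,290), lined up with the tool. The left fin is seen at (428,265)-(428,330), close to its +0.5 prediction.

>>> {"op": "play_rows", "data": {
  "commands": [
    {"fingers":0,"tx":0.05,"ty":0,"tz":0,"ax":0,"ay":0,"az":0},
    {"fingers":0,"tx":0.09,"ty":0,"tz":0,"ax":0,"ay":0,"az":0},
    {"fingers":0,"tx":0.12,"ty":0,"tz":0,"ax":0,"ay":0,"az":0},
    {"fingers":0,"tx":0.138,"ty":0,"tz":0,"ax":0,"ay":0,"az":0},
    {"fingers":0,"tx":0.138,"ty":0,"tz":0,"ax":0,"ay":0,"az":0}
  ]
}}

```text
time_s: 6.35
tcp_pos: [0.5481, -0.2388, 0.0823]
ee_rot: [[-0.008, -0.512, 0.859], [0.002, 0.859, 0.512], [-1.0, 0.006, -0.006]]
wrist_force: [-0.3, -0.2, -0.4]
gripper_width: 0.5
```

>>> {"op": "play_rows", "data": {
  "commands": [
    {"fingers":1,"tx":0,"ty":0,"tz":0,"ax":0,"ay":0,"az":0},
    {"fingers":1,"tx":0,"ty":0,"tz":0,"ax":0,"ay":0,"az":0},
    {"fingers":1,"tx":0,"ty":0,"tz":0,"ax":0,"ay":0,"az":0},
    {"fingers":1,"tx":0,"ty":0,"tz":0,"ax":0,"ay":0,"az":0},
    {"fingers":1,"tx":0,"ty":0,"tz":0,"ax":0,"ay":0,"az":0}
  ]
}}

```text
time_s: 6.77
tcp_pos: [0.5509, -0.2406, 0.0874]
ee_rot: [[0.002, -0.512, 0.859], [-0.0, 0.859, 0.512], [-1.0, -0.001, 0.002]]
wrist_force: [-0.3, 0.2, 0.0]
gripper_width: 0.207
```

>>> {"op": "play_rows", "data": {
  "commands": [
    {"fingers":1,"tx":0,"ty":0,"tz":0,"ax":0,"ay":0,"az":0},
    {"fingers":1,"tx":0,"ty":0,"tz":0,"ax":0,"ay":0,"az":0},
    {"fingers":1,"tx":0,"ty":0,"tz":0,"ax":0,"ay":0,"az":0},
    {"fingers":1,"tx":0,"ty":0,"tz":0,"ax":0,"ay":0,"az":0},
    {"fingers":1,"tx":0,"ty":0,"tz":0,"ax":0,"ay":0,"az":0}
  ]
}}

```text
time_s: 7.18
tcp_pos: [0.5511, -0.2412, 0.087]
ee_rot: [[0.002, -0.512, 0.859], [-0.001, 0.859, 0.512], [-1.0, -0.002, 0.001]]
wrist_force: [0.9, -3.2, 3.1]
gripper_width: 0.11
```

```bash
python3 -c "
from h import *
plan((.551,-.2405,.084),59.9)"
```

```text
t 7.1833 pos [ 0.5511 -0.2412  0.087 ] F [ 0.9 -3.2  3.1] w 0.11 mv [0.004  0.0008 0.0003] rot [0.3382 0.0006 0.0004]
```

>>> {"op": "play_rows", "data": {
  "commands": [
    {"fingers":1,"tx":0,"ty":0,"tz":0,"ax":0.03,"ay":0,"az":0},
    {"fingers":1,"tx":0,"ty":0,"tz":0,"ax":0.06,"ay":0,"az":0},
    {"fingers":1,"tx":0,"ty":0,"tz":0,"ax":0.09,"ay":0,"az":0},
    {"fingers":1,"tx":0,"ty":0,"tz":0,"ax":0.12,"ay":0,"az":0},
    {"fingers":1,"tx":0,"ty":0,"tz":0,"ax":0.15,"ay":0,"az":0}
  ]
}}

```text
time_s: 7.6
tcp_pos: [0.5512, -0.2413, 0.087]
ee_rot: [[0.002, -0.062, 0.998], [-0.001, 0.998, 0.062], [-1.0, -0.001, 0.002]]
wrist_force: [0.9, -3.3, 3.6]
gripper_width: 0.106
```

>>> {"op": "play_rows", "data": {
  "commands": [
    {"fingers":1,"tx":0,"ty":0,"tz":0,"ax":0.03,"ay":0,"az":0},
    {"fingers":1,"tx":0,"ty":0,"tz":0,"ax":0.06,"ay":0,"az":0},
    {"fingers":1,"tx":0,"ty":0,"tz":0,"ax":0.09,"ay":0,"az":0},
    {"fingers":1,"tx":0,"ty":0,"tz":0,"ax":0.12,"ay":0,"az":0},
    {"fingers":1,"tx":0,"ty":0,"tz":0,"ax":0.15,"ay":0,"az":0}
  ]
}}

```text
time_s: 8.02
tcp_pos: [0.5512, -0.2414, 0.087]
ee_rot: [[0.002, 0.398, 0.917], [-0.001, 0.917, -0.398], [-1.0, -0.001, 0.002]]
wrist_force: [1.8, -4.5, 2.6]
gripper_width: 0.111
```

>>> {"op": "play_rows", "data": {
  "commands": [
    {"fingers":1,"tx":0,"ty":0,"tz":0,"ax":0.038,"ay":0,"az":0},
    {"fingers":1,"tx":0,"ty":0,"tz":0,"ax":0.038,"ay":0,"az":0},
    {"fingers":1,"tx":0,"ty":0,"tz":0,"ax":0.038,"ay":0,"az":0},
    {"fingers":0,"tx":0,"ty":0,"tz":0,"ax":0.038,"ay":0,"az":0},
    {"fingers":0,"tx":0,"ty":0,"tz":0,"ax":0.038,"ay":0,"az":0}
  ]
}}

```text
time_s: 8.43
tcp_pos: [0.5494, -0.2398, 0.0854]
ee_rot: [[-0.002, 0.5, 0.866], [0.002, 0.866, -0.5], [-1.0, 0.0, -0.003]]
wrist_force: [0.0, 0.9, -0.1]
gripper_width: 0.189
```

>>> {"op": "play_rows", "data": {
  "commands": [
    {"fingers":0,"tx":0,"ty":0,"tz":0,"ax":0,"ay":0,"az":0},
    {"fingers":0,"tx":0,"ty":0,"tz":0,"ax":0,"ay":0,"az":0},
    {"fingers":1,"tx":-0.04,"ty":0,"tz":0,"ax":0,"ay":0,"az":0},
    {"fingers":1,"tx":-0.09,"ty":0,"tz":0,"ax":0,"ay":0,"az":0},
    {"fingers":1,"tx":-0.13,"ty":0,"tz":0,"ax":0,"ay":0,"az":0}
  ]
}}

```text
time_s: 8.85
tcp_pos: [0.5503, -0.2402, 0.185]
ee_rot: [[-0.001, 0.5, 0.866], [0.0, 0.866, -0.5], [-1.0, -0.0, -0.001]]
wrist_force: [1.5, -0.1, 0.9]
gripper_width: 0.263
```

Run:
```python
from h import *
q=[.5120,-.1986,-.0248]
b=box(q,(-.120,0,.2));plan(b,90-1.4)
p=viewer.capture('top');im=p['image'].copy()
cv2.imwrite('pics/top1.png',cv2.resize(im[170:320,340:540,::-1],(800,600),interpolation=cv2.INTER_CUBIC))
```

```text
t 8.85 pos [ 0.5503 -0.2402  0.185 ] F [ 1.5 -0.1  0.9] w 0.263 mv [-0.0198 -0.054  -0.2125] rot [-1.588e-01 -3.000e-04  1.000e-04]
```

View pics/top1.png

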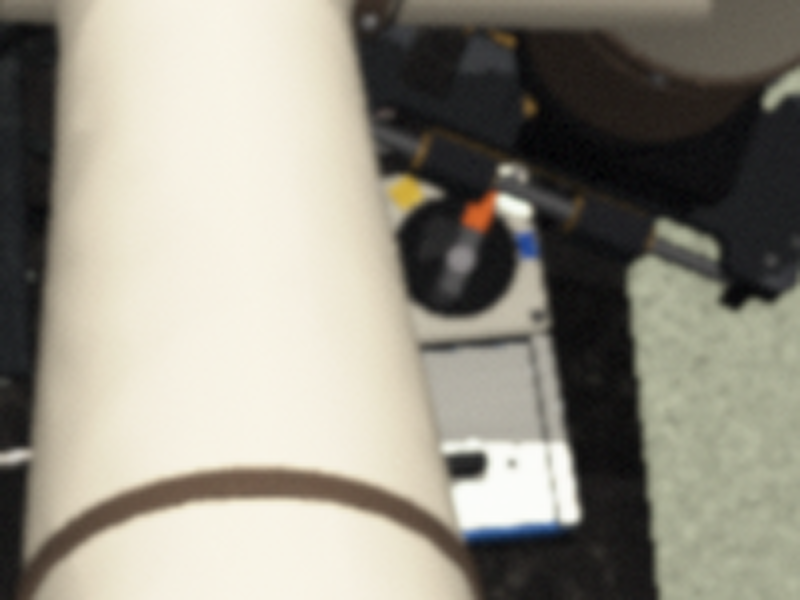

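Top view: the right pointer now points towards its green mark; the left dial is hidden by the arm. I'll move behind the bar and check both dials from the wrist.

>>> {"op": "play_rows", "data": {
  "commands": [
    {"fingers":1,"tx":-0.02,"ty":-0.04,"tz":-0.17,"ax":-0.1588,"ay":0,"az":0},
    {"fingers":1,"tx":-0.02,"ty":-0.04,"tz":-0.17,"ax":-0.1588,"ay":0,"az":0},
    {"fingers":1,"tx":-0.02,"ty":-0.04,"tz":-0.17,"ax":-0.1588,"ay":0,"az":0},
    {"fingers":1,"tx":-0.02,"ty":-0.04,"tz":-0.17,"ax":-0.1588,"ay":0,"az":0},
    {"fingers":1,"tx":-0.02,"ty":-0.04,"tz":-0.17,"ax":-0.1588,"ay":0,"az":0}
  ]
}}

```text
time_s: 9.32
tcp_pos: [0.4223, -0.2018, 0.1991]
ee_rot: [[0.0, 0.023, 1.0], [0.001, 1.0, -0.023], [-1.0, 0.001, 0.0]]
wrist_force: [0.6, 0.5, 0.0]
gripper_width: 0.011
```

>>> {"op": "play_rows", "data": {
  "commands": [
    {"fingers":1,"tx":0,"ty":0,"tz":0,"ax":0,"ay":0,"az":0},
    {"fingers":1,"tx":0,"ty":0,"tz":0,"ax":0,"ay":0,"az":0}
  ]
}}

```text
time_s: 9.48
tcp_pos: [0.4261, -0.2027, 0.1987]
ee_rot: [[0.001, 0.028, 1.0], [-0.0, 1.0, -0.028], [-1.0, -0.0, 0.001]]
wrist_force: [0.1, -0.3, 0.7]
gripper_width: 0.003
```

Run:
```python
from h import *
q=[.5120,-.1986,-.0248]
plan(box(q,(-.090,0,.068)),90-1.4)
p=wrist();im=p['image'].copy()
for y,a in [(40,.5),(-40,-.5)]:
  for s in (-27,27):
    u=proj(p,box(q,np.array([40+s*np.cos(a),y+s*np.sin(a),84])/1000));cv2.drawMarker(im,tuple(int(v) for v in u),(255,0,255),0,14,1);print(u)
p['image']=im;save(p,'w3.png')
p=viewer.capture('top');im=p['image'].copy()
cv2.imwrite('pics/top2.png',cv2.resize(im[170:320,340:540,::-1],(800,600),interpolation=cv2.INTER_CUBIC))
```

```text
t 9.4833 pos [ 0.4261 -0.2027  0.1987] F [ 0.1 -0.3  0.7] w 0.003 mv [ 0.1743  0.0082 -0.0059] rot [-0.0011  0.0002  0.    ]
[372.26132281 380.27810305]
[405.06500658 435.29502751]
[296.68810714 380.39623336]
[263.42582744 435.49723395]
```

View pics/top2.png

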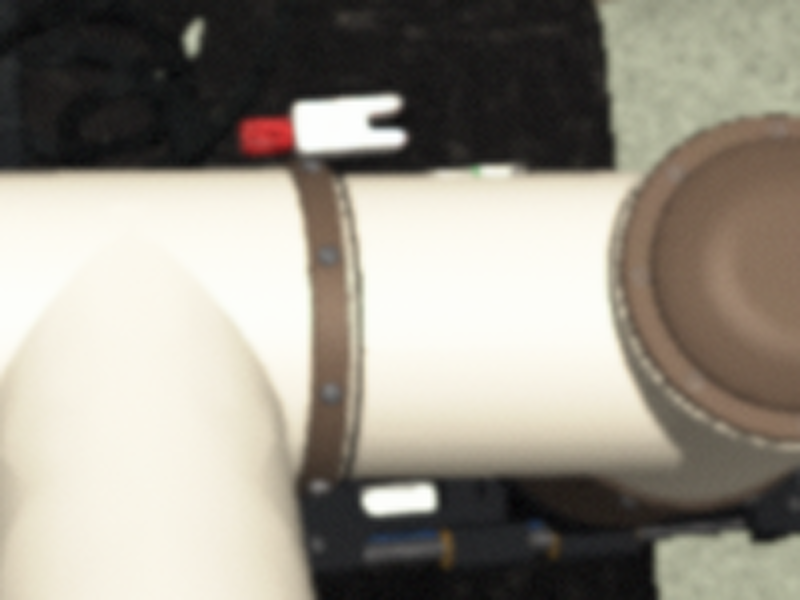

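Arm hides the dials in this view, but a blocked cover would reveal an error. Lowering behind the bar and pushing slowly.

>>> {"op": "play_rows", "data": {
  "commands": [
    {"fingers":1,"tx":0.05,"ty":0.008,"tz":-0.006,"ax":0,"ay":0,"az":0},
    {"fingers":1,"tx":0.1,"ty":0.008,"tz":-0.006,"ax":0,"ay":0,"az":0},
    {"fingers":1,"tx":0.14,"ty":0.008,"tz":-0.006,"ax":0,"ay":0,"az":0},
    {"fingers":1,"tx":0.165,"ty":0.008,"tz":-0.006,"ax":0,"ay":0,"az":0},
    {"fingers":1,"tx":0.172,"ty":0.008,"tz":-0.006,"ax":0,"ay":0,"az":0}
  ]
}}

```text
time_s: 10.0
tcp_pos: [0.419, -0.1963, 0.066]
ee_rot: [[-0.008, 0.028, 1.0], [0.001, 1.0, -0.028], [-1.0, 0.001, -0.008]]
wrist_force: [0.4, 0.1, 0.6]
gripper_width: 0.003
```

>>> {"op": "play_rows", "data": {
  "commands": [
    {"fingers":1,"tx":0,"ty":0,"tz":0.007,"ax":0,"ay":0,"az":0},
    {"fingers":1,"tx":0,"ty":0,"tz":0.014,"ax":0,"ay":0,"az":0},
    {"fingers":1,"tx":0,"ty":0,"tz":0.021,"ax":0,"ay":0,"az":0},
    {"fingers":1,"tx":0,"ty":0,"tz":0.028,"ax":0,"ay":0,"az":0},
    {"fingers":1,"tx":0,"ty":0,"tz":0.035,"ax":0,"ay":0,"az":0}
  ]
}}

```text
time_s: 10.42
tcp_pos: [0.4477, -0.1973, 0.0708]
ee_rot: [[0.001, 0.026, 1.0], [-0.0, 1.0, -0.026], [-1.0, -0.0, 0.001]]
wrist_force: [-1.7, -0.1, 1.0]
gripper_width: 0.002
```

>>> {"op": "play_rows", "data": {
  "commands": [
    {"fingers":1,"tx":0,"ty":0,"tz":0.005,"ax":0,"ay":0,"az":0},
    {"fingers":1,"tx":0,"ty":0,"tz":0.01,"ax":0,"ay":0,"az":0},
    {"fingers":1,"tx":0,"ty":0,"tz":0.01,"ax":0,"ay":0,"az":0}
  ]
}}

```text
time_s: 10.67
tcp_pos: [0.4555, -0.1974, 0.0701]
ee_rot: [[0.002, 0.026, 1.0], [-0.0, 1.0, -0.026], [-1.0, -0.0, 0.002]]
wrist_force: [-0.8, 0.1, 0.5]
gripper_width: 0.003
```

```bash
python3 -c "
from h import *
plan(box([.5120,-.1986,-.0248],(-.026,0,.068)),88.6)"
```

```text
t 10.6667 pos [ 0.4555 -0.1974  0.0701] F [-0.8  0.1  0.5] w 0.003 mv [0.0028 0.0004 0.0406] rot [-0.0004  0.0005  0.0001]
```

>>> {"op": "play_rows", "data": {
  "commands": [
    {"fingers":1,"tx":0,"ty":0,"tz":0.008,"ax":0,"ay":0,"az":0},
    {"fingers":1,"tx":0,"ty":0,"tz":0.016,"ax":0,"ay":0,"az":0},
    {"fingers":1,"tx":0,"ty":0,"tz":0.024,"ax":0,"ay":0,"az":0},
    {"fingers":1,"tx":0,"ty":0,"tz":0.032,"ax":0,"ay":0,"az":0},
    {"fingers":1,"tx":0,"ty":0,"tz":0.036,"ax":0,"ay":0,"az":0}
  ]
}}

```text
time_s: 11.08
tcp_pos: [0.4825, -0.198, 0.0696]
ee_rot: [[0.0, 0.026, 1.0], [-0.0, 1.0, -0.026], [-1.0, -0.0, 0.0]]
wrist_force: [-1.2, 0.9, 0.2]
gripper_width: 0.001
```

>>> {"op": "play_rows", "data": {
  "commands": [
    {"fingers":1,"tx":0,"ty":0,"tz":0.003,"ax":0,"ay":0,"az":0},
    {"fingers":1,"tx":0,"ty":0,"tz":0.005,"ax":0,"ay":0,"az":0},
    {"fingers":1,"tx":0,"ty":0,"tz":0.005,"ax":0,"ay":0,"az":0}
  ]
}}

```text
time_s: 11.33
tcp_pos: [0.4847, -0.1981, 0.0695]
ee_rot: [[-0.001, 0.026, 1.0], [0.0, 1.0, -0.026], [-1.0, 0.0, -0.001]]
wrist_force: [-2.6, 0.1, 1.0]
gripper_width: 0.005
```

>>> {"op": "play_rows", "data": {
  "commands": [
    {"fingers":1,"tx":0,"ty":0,"tz":0.004,"ax":0,"ay":0,"az":0},
    {"fingers":1,"tx":0,"ty":0,"tz":0.007,"ax":0,"ay":0,"az":0},
    {"fingers":1,"tx":0,"ty":0,"tz":0.007,"ax":0,"ay":0,"az":0}
  ]
}}

```text
time_s: 11.58
tcp_pos: [0.485, -0.1982, 0.0692]
ee_rot: [[-0.012, 0.027, 1.0], [0.001, 1.0, -0.027], [-1.0, 0.001, -0.012]]
wrist_force: [-10.6, 0.6, 7.6]
gripper_width: 0.003
```

At the stop (the TCP held at 0.485 while the force rose to 11 N). Backing off and rising clear.

>>> {"op": "play_rows", "data": {
  "commands": [
    {"fingers":1,"tx":0,"ty":0,"tz":-0.02,"ax":0,"ay":0,"az":0},
    {"fingers":1,"tx":0,"ty":0,"tz":-0.05,"ax":0,"ay":0,"az":0},
    {"fingers":1,"tx":-0.04,"ty":0,"tz":-0.06,"ax":0,"ay":0,"az":0},
    {"fingers":1,"tx":-0.09,"ty":0,"tz":-0.06,"ax":0,"ay":0,"az":0},
    {"fingers":1,"tx":-0.14,"ty":0,"tz":-0.06,"ax":0,"ay":0,"az":0}
  ]
}}

```text
time_s: 12.0
tcp_pos: [0.4451, -0.1974, 0.1758]
ee_rot: [[0.0, 0.026, 1.0], [-0.0, 1.0, -0.026], [-1.0, -0.0, 0.0]]
wrist_force: [1.7, -0.6, 0.3]
gripper_width: 0.005
```

>>> {"op": "play_rows", "data": {
  "commands": [
    {"fingers":1,"tx":-0.05,"ty":-0.25,"tz":0,"ax":0,"ay":0,"az":0},
    {"fingers":1,"tx":-0.05,"ty":-0.25,"tz":0,"ax":0,"ay":0,"az":0},
    {"fingers":1,"tx":-0.05,"ty":-0.25,"tz":0,"ax":0,"ay":0,"az":0},
    {"fingers":1,"tx":-0.05,"ty":-0.25,"tz":0,"ax":0,"ay":0,"az":0},
    {"fingers":1,"tx":-0.05,"ty":-0.25,"tz":0,"ax":0,"ay":0,"az":0}
  ]
}}

```text
time_s: 12.42
tcp_pos: [0.4414, -0.3887, 0.2137]
ee_rot: [[0.004, 0.028, 1.0], [-0.003, 1.0, -0.028], [-1.0, -0.003, 0.004]]
wrist_force: [0.9, 0.9, 0.2]
gripper_width: 0.008
```

>>> {"op": "play_rows", "data": {
  "commands": [
    {"fingers":1,"tx":0,"ty":-0.1,"tz":-0.1,"ax":0,"ay":0,"az":0},
    {"fingers":1,"tx":0,"ty":-0.2,"tz":-0.2,"ax":0,"ay":0,"az":0},
    {"fingers":1,"tx":0,"ty":-0.2,"tz":-0.2,"ax":0,"ay":0,"az":0},
    {"fingers":1,"tx":0,"ty":-0.2,"tz":-0.2,"ax":0,"ay":0,"az":0},
    {"fingers":1,"tx":0,"ty":-0.2,"tz":-0.2,"ax":0,"ay":0,"az":0}
  ]
}}

```text
time_s: 12.83
tcp_pos: [0.2885, -0.5299, 0.2127]
ee_rot: [[0.002, 0.026, 1.0], [-0.002, 1.0, -0.026], [-1.0, -0.002, 0.002]]
wrist_force: [1.2, -0.2, -0.0]
gripper_width: 0.006
```

Run:
```python
from h import *
p=viewer.capture('top');im=p['image'].copy()
q=[.5120,-.1986,-.0248]
big=cv2.resize(im[170:320,340:540,::-1],(800,600),interpolation=cv2.INTER_CUBIC)
for P in [(40+27*np.cos(.5),40+27*np.sin(.5),84),(40+27*np.cos(.5),-40-27*np.sin(.5),84),(-11,40,64),(-11,-40,64)]:
    u=(proj(p,box(q,np.array(P)/1000))-[340,170]+.4)*4;cv2.drawMarker(big,tuple(int(v) for v in u),(255,0,255),0,16,1)
cv2.imwrite('pics/top3.png',big)
```

```text
(no output)
```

View pics/top3.png

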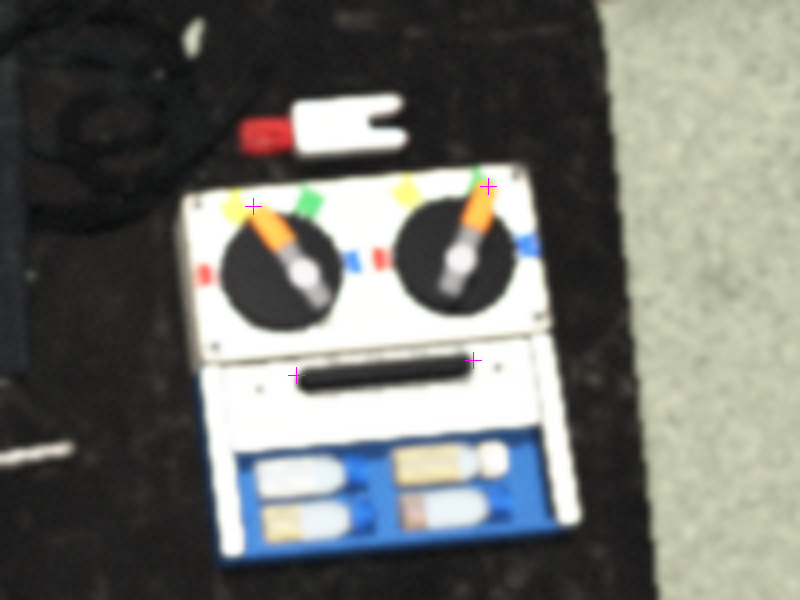

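Top view: both pointers sit on the predicted code tips ((253,206) and (488,186)). The bar is at the open position and the tray with its vials is exposed. The cutter has not moved.

>>> {"op": "play_rows", "data": {
  "commands": [
    {"fingers":1,"tx":0,"ty":0,"tz":0,"ax":0,"ay":0,"az":0},
    {"fingers":1,"tx":0,"ty":0,"tz":0,"ax":0,"ay":0,"az":0},
    {"fingers":1,"tx":0,"ty":0,"tz":0,"ax":0,"ay":0,"az":0}
  ]
}}

```text
time_s: 13.13
tcp_pos: [0.2901, -0.528, 0.2123]
ee_rot: [[0.001, 0.026, 1.0], [-0.001, 1.0, -0.026], [-1.0, -0.001, 0.001]]
wrist_force: [-0.6, 0.2, -1.2]
gripper_width: 0.011
```

```bash
python3 -c "
from h import *
print(job.finish_job(), r.sense()['time_s'])"
```

```text
the job is handed in; nothing more can be done
the job is handed in; nothing more can be done
```

The box is unlocked and its cover is fully open; I handed the job in at about 13 s of the 64 s allowed. I pinched and turned the left dial to yellow, then the right dial to green. Then I pushed the bar with the closed fingers until the cover hit its stop, backed off and parked the arm clear.

**Last checks:**
- **Dials:** in the last top view both pointer tips sit where ±0.5 rad should put them, to within a few pixels of the enlarged crop.
- **Cover:** the bar stopped advancing while the force rose to about 11 N. The picture puts the opening at roughly 43 mm, slightly short of the nominal 45 mm but above the 38 mm limit. The difference is about the size of the calibration and reading error.
- **Bystanders:** the tube cutter looked unmoved in the last top view. I did not re-check the bottle, timer, tape roll and pens, but the arm worked only around the box.
- **Failed check:** two mid-job top views were partly or fully blocked by the arm, so before pushing I did not see the left dial clearly from above. The cover sliding past its 3 mm block confirmed both codes.

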